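# Lock up the evidence drawers

### The arm

A 6-joint arm with a two-finger parallel gripper is mounted at the origin on the work surface. World frame = base frame: x ahead of the robot, y to its left, z up, the work surface at z = 0. Lengths are in mm, angles in rad, forces in N, time in s.
With the tool pointing down it reaches from about 300 to 775 mm from the base axis. Payload 14.6 kg.
Tool frame: the origin (TCP) lies on the mounting face of the last link; the fingertips stand 199 mm ahead of it and the grasp point (between the pads) lies 180 mm ahead of it; z points along the fingers, y is the line along which they close (so a half turn about z gives the same grasp; the last joint's range is limited). The gripper opens to 94 mm and grips with 3 to 60 N. Pads are 16 mm wide; open, the fingers measure 119 mm over their backs; the gripper's body (75 mm by 177 mm) begins 78 mm behind the grasp point.
Start: joints at [-0.067, 0.3, 1.521, -0, 1.321, -0.067], TCP at [549.992, -0.002, 404.646] pointing down, gripper open.
Joint ranges: [-3.03, 3.03], [-0.79, 2.21], [0.23, 2.52], [-1.04, 4.18], [0, 3.07], [-2.55, 2.55]. Speed limits (rad/s): [2.22, 2.22, 2.57, 3.14, 3.14, 3.14].

### API

Orientations are given as [roll, pitch, yaw] about the fixed x, y, z axes, in that order (R = Rz(yaw) Ry(pitch) Rx(roll)).
In Python, from cell import manip gives the robot as it stands. The module is installed in compiled form; this text tells all that it offers.
- The arm moves only by the shell command python3 -m creep 'ROWS' [FORCE]. ROWS is a JSON object of lists of equal length, an entry for each row: "slide": the shift along the world's x, y, z in cm, a list of three; "turn": the turn about the world's z in rad; "claw": the opening, from 0 (shut) to 1 (fully open). A call has 1 to 8 rows; each row shifts and turns the commanded pose from where the row before left it; what a row does not reach is not made up. A row lasts 1/8 s, in which the tool goes at most 62.5 mm and 10.7 degrees, less where a joint would pass 70% of its speed; a pose out of reach is approached as far as the arm can. A call with a gripper value outside its range is refused whole. The fingers move at their own pace and stop on an object; FORCE is the grip in N (left out, the last holds). Time passes only in rows, so rows that do not move let the fingers close. It gives the time, the measured TCP pose, the force, the opening and the grip force at its end, in the units of the state.
- manip.read_state(): the state, without advancing time (a new reading comes with each control period).
- manip.camera(name): name is "scene" or "side" or "wrist"; returns (picture, depth): 420x560x3 uint8, red, green, blue; 420x560 float32, mm along the optical axis (not along the pixel's ray), 0 where there is no reading.
- manip.calibration(name): a dict with "intrinsics" (3x3 intrinsics, pixels), "k1" (the pictures are not rectified: a ray, as slopes to the right and down, at radius r is drawn at 1 + k1 r^2 times it, then the intrinsics apply), "pose" (4x4, takes a point from camera to world coordinates). Camera axes: x right, y up, looking along -z (the intrinsics and any distortion apply to the point x, -y, -z); pixel columns grow to the right and rows downward; lengths in mm; the calibration is good to about 2 mm. A picture is of the moment at which its call begins: read the wrist's pose just before it. calibration takes no time and is no camera call; for the wrist camera it gives the pose at the moment of the call.
- manip.sign_off(): hands the job in; it is judged then, once.
Trained networks look in the newest picture that a camera, given by its name, has taken for a name from the list of things; names that differ only in an ending like _2 or _b are one class to them, and where a whole thing is asked for, a point or a joint stands for the part that bears it (a point fixed in the world has none). Each returns a list of dicts, best first, with "score" (0 to 1); they miss things now and then, are a little off and sometimes report something else, mostly with a low value. They report only what shows in the picture. A call takes as long as a camera call.
- manip.cut_out(query, camera): "mask" (420x560 bool, what is visible of it) and "position" ([column, row] in pixels, amid what is visible of it).
The state is a dict: "clock": time; "joints": joint angles; "qd": joint speeds; "effort": joint torques, N m; "eef_pos": TCP position; "eef_rot": TCP orientation; "wrist_force": force on the tool from outside, world axes, zero at the start; "moment": the same for the moment, N m; "finger_gap": finger opening in mm; "finger_force": force on a finger pad.
Only numpy, scipy, OpenCV 4.12 (cv2) and the standard library are available. Lean on these libraries where they do the work, as an engineer would, in place of code of your own. Each camera call takes 0.05 s, during which the arm holds its last target. There are 200 camera calls.

### The job

Lock up the small evidence cabinet using the fingertips only, picking nothing up: push both open drawers fully home without slamming them, then push the red tab on the cabinet's top to the left (as seen from the robot) as far as it goes, so that the steel locking bar bars both drawers. Leave the jar, the tape roll, the stamp and the carton standing where they are.

Things in the scene. Friction and masses are not known exactly. Their poses are not given: they have to be found in the camera images.
- cabinet: Grey steel cabinet fixed to the bench, 240 deep (x), 360 wide (y), 120 mm high; origin: centre of its underside; its x points from front (drawer side) to back, y to the left seen from the robot. Front face at x = -120 mm. On top behind the front edge lies the steel locking bar, 7 mm high; 2 tongues hang from it over the stiles beside the drawers, 25 mm down, reaching 8 mm before the face.
- drawer_left (a joint): Left drawer's opening in m: 0 is fully home (hard stop, front flush with the cabinet), at most 0.14; starts 0.05 to 0.11. Slides on the cabinet's own x axis with about 1.5 N friction plus light damping; stays where it is left.
- drawer_right (a joint): Right drawer's opening, same as the left one.
- drawer_left_face (a point): Point at the middle of the width of the left drawer's flat green front, on its outer face, 78 mm above the bench; moves with the drawer. The front is 128 wide, from 12 to 108 mm above the bench; a steel lip 60 wide sticks out 12 mm low on it (26 to 34 mm above the bench). The drawer is 82.5 mm left of the cabinet's middle. Open box behind the front, holding cartons.
- drawer_right_face (a point): The same point of the right drawer, 82.5 mm right of the cabinet's middle.
- lock_bar (a joint): Travel of the locking bar in m: 0 is unlocked (right end), 0.05 is fully locked (left end, hard stop); starts 0 to 0.01. Slides along the cabinet's own +y with about 1.5 N friction plus light damping; stays where it is left.
- tab (a point): Centre of the upright red tab by which the bar is pushed: 30 mm (cabinet x) by 10 mm (cabinet y), top 47 mm above the cabinet's top; this point is 27 mm above the cabinet's top, 50 mm left at the end of its travel, 70 mm behind the front face. A dark track strip lies under it, with a green mark where the tab stands when locked.
- jar_center (a point): Centre of the amber jar with white cap, 60 mm diameter, 70 high, standing at the left of the cabinet's top. Leave alone.
- tape_center (a point): Centre of the orange tape roll, 96 mm diameter, 50 high, on the bench beside the work. Leave alone.
- stamp_center (a point): Centre of the wooden hand stamp, 44 mm diameter, 80 high, on the bench beside the work. Leave alone.
- carton_center (a point): Centre of the small cardboard carton with red band, 70 x 50 x 60 mm high, on the bench beside the work. Leave alone.

How it is judged (in metres and radians):
On the way, in this order (a step that is already met when the one before it is completed fails the run):
1. both drawers are fully home, the bar not yet locked (value of joint each of drawer_left, drawer_right below 0.004 m and value of joint lock_bar below 0.02 m), for 0.2 s.
2. the locking bar is pushed fully across (value of joint lock_bar above 0.046 m), for 0.2 s.
At the end, for the whole second after the job is handed in: Both drawers are within 4 mm of fully home, the locking bar is at least 46 mm along its 50 mm travel, and the jar, tape roll, stamp and carton are within 20 mm of where they started (value of joint each of drawer_left, drawer_right below 0.004 m and value of joint lock_bar above 0.046 m and distance of each of jar_center, tape_center, stamp_center, carton_center from where it was at the start of the episode below 0.02 m); the robot touches nothing.
It fails at once if a drawer is slammed (closing faster than 0.4 m/s) (velocity of joint any of drawer_left, drawer_right below -0.4 m/s).
It fails at once if the locking bar is pushed across (past 20 mm) while a drawer stands more than 15 mm open (value of joint lock_bar above 0.02 m and value of joint any of drawer_left, drawer_right above 0.015 m).
It fails at once if the jar, tape roll, stamp or carton is shifted by more than 20 mm, lifted or knocked over (distance of any of jar_center, tape_center, stamp_center, carton_center from where it was at the start of the episode above 0.02 m or angle between any of jar_center, tape_center, stamp_center, carton_center's own z axis and vertical above 0.35 rad).
It also fails if it takes over 58 s, if anything falls off the work surface, if the arm or the gripper's body presses on something with over 40 N, if the wrist force passes 120 N, or if a joint passes its speed limit or range.

## Working session

There is one attempt and no reset: what is moved stays moved. The work goes in short steps, Python scripts to look and compute and a shell command to move; the robot and the scene stay as the last step left them, time stands still between calls to the robot, and variables do not carry over. Pictures are saved under pics/ and viewed, at most 10 in all, crops included, and the job is handed in when it is done.

```bash
mkdir -p pics; cat > h.py <<'E'
import numpy as np, cv2
from cell import manip
def pts(cam,depth,cal=None):
    c=cal or manip.calibration(cam);K=np.array(c["intrinsics"]);P=np.array(c["pose"])
    h,w=depth.shape;u,v=np.meshgrid(np.arange(w),np.arange(h))
    uv=np.stack([u,v],-1).reshape(-1,1,2).astype(np.float64)
    n=cv2.undistortPoints(uv,K,np.array([c["k1"],0,0,0.])).reshape(h,w,2)
    X=np.stack([n[...,0]*depth,-n[...,1]*depth,-depth],-1)
    W=X@P[:3,:3].T+P[:3,3]
    W[depth<=0]=np.nan
    return W
E
python3 - <<'E'
from h import *
for cam in ["scene","side"]:
    im,d=manip.camera(cam); cv2.imwrite(f"pics/{cam}1.png",im[...,::-1]); W=pts(cam,d); np.save(f"{cam}.npy",W)
    for q in ["cabinet","drawer_left_face","drawer_right_face","tab","jar_center","tape_center","stamp_center","carton_center"]:
        for r in manip.cut_out(q,cam)[:2]:
            p=W[r["mask"]]; p=p[~np.isnan(p[:,0])]
            print(cam,q,round(r["score"],2),np.round(r["position"]),np.round(np.median(p,0)),np.round(np.percentile(p,2,axis=0)),np.round(np.percentile(p,98,axis=0)))
print(manip.read_state())
E
```

```text
scene cabinet 0.78 [323. 220.] [689. -15. 119.] [ 473. -124.    6.] [823. 225. 129.]
scene drawer_left_face 0.93 [298. 171.] [538. 174.  94.] [484. 106.   0.] [583. 371. 127.]
scene drawer_right_face 0.79 [248. 204.] [481.  -6.  74.] [459. -53.  12.] [540.  71. 110.]
scene tab 0.56 [298. 188.] [586.  69. 127.] [538. -89.  75.] [654. 195. 166.]
scene jar_center 0.95 [365. 171.] [731. 151. 165.] [699. 140. 122.] [756. 196. 192.]
scene tape_center 0.59 [225. 266.] [ 521. -164.   22.] [ 499. -177.    2.] [ 535. -143.   79.]
scene tape_center 0.51 [258. 294.] [ 643. -210.   56.] [ 605. -223.    3.] [ 673. -169.   62.]
scene stamp_center 0.86 [225. 264.] [ 520. -164.   23.] [ 497. -177.    3.] [ 535. -141.   79.]
scene stamp_center 0.39 [322. 220.] [689. -16. 119.] [ 474. -124.    7.] [823. 222. 129.]
scene carton_center 0.94 [255. 292.] [ 642. -211.   57.] [ 603. -223.    3.] [ 673. -171.   62.]
side cabinet 0.73 [252. 254.] [648. 131. 120.] [481. -90.  19.] [816. 259. 129.]
side drawer_left_face 0.83 [295. 296.] [555. 183.  66.] [520. 108.  19.] [590. 236. 110.]
side drawer_right_face 0.
[... 597 characters left out ...]
: 0.9, 'joints': array([-6.65726842e-02,  2.99912117e-01,  1.52099554e+00,  3.43392695e-05,
        1.32071086e+00, -6.65933765e-02]), 'qd': array([ 1.16567612e-03,  5.53469723e-05, -5.90193843e-04,  1.01841096e-03,
        1.58647851e-03,  3.40042495e-04]), 'effort': array([-1.20609529e-03, -5.31657779e+01, -3.52915442e+01,  7.08495663e-02,
        2.13137129e-02, -5.17162505e-05]), 'eef_pos': array([5.49994260e+02, 1.48549174e-02, 4.04640821e+02]), 'eef_rot': array([-3.14156906e+00, -3.49179047e-05,  1.57080852e+00]), 'wrist_force': array([-0.37845748, -0.35622048, -1.21686276]), 'moment': array([-0.02590804, -0.00653454, -0.00745456]), 'finger_force': 0.0, 'finger_gap': 93.79664701887468}
```

View pics/scene1.png

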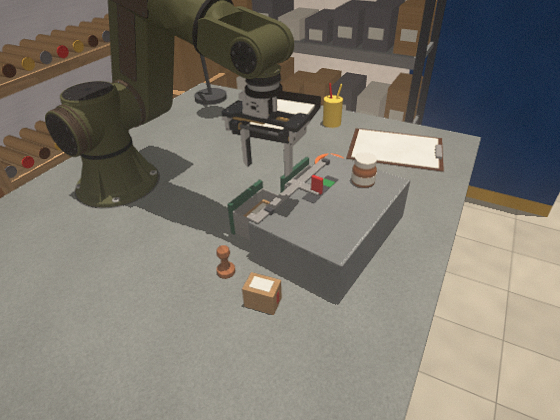

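View pics/side1.png

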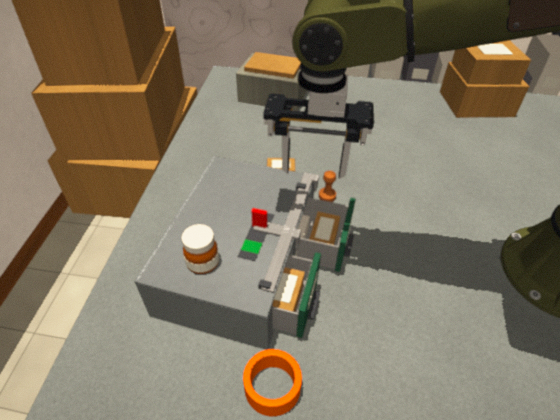

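```bash
python3 - <<'E'
from h import *
for cam in ["scene","side"]:
    W=np.load(cam+".npy")
    m=(W[...,2]>114)&(W[...,2]<124)&(W[...,0]>450)&(W[...,1]>-250)&(W[...,1]<350)
    p=W[m][:,:2].astype(np.float32); r=cv2.minAreaRect(p); print(cam,"top",len(p),r,np.round(cv2.boxPoints(r)))
    # tab: points 135..170 high near
    m=(W[...,2]>136)&(W[...,2]<172)&(W[...,0]>520)&(W[...,0]<690)&(abs(W[...,1])<200)
    p=W[m]; print("tab",len(p),p.mean(0),cv2.minAreaRect(p[:,:2].astype(np.float32)))
    im=cv2.imread(f"pics/{cam}1.png").astype(int)
    g=(im[...,1]>im[...,0]+15)&(im[...,1]>im[...,2]+15)&(W[...,2]>40)&(W[...,2]<105)
    for s,lo,hi in (("L",95,260),("R",-75,85)):
        q=W[g&(W[...,1]>lo)&(W[...,1]<hi)]
        if len(q)>20:
            print(s,len(q),q.mean(0),np.percentile(q,[2,98],axis=0).round(), cv2.fitLine(q[:,:2].astype(np.float32),cv2.DIST_HUBER,0,.01,.01).ravel())
E
```

```text
scene top 8327 ((685.1796264648438, 68.55207824707031), (364.1292724609375, 251.04733276367188), 82.23670959472656) [[ 536.  -95.]
 [ 785. -129.]
 [ 834.  232.]
 [ 585.  266.]]
tab 147 [641.81677626  71.13283211 154.18474532] ((640.961669921875, 73.27217102050781), (11.609807968139648, 29.19288444519043), 83.61279296875)
side top 14256 ((686.7017211914062, 68.94085693359375), (362.264404296875, 250.6207733154297), 82.46366882324219) [[ 539.  -94.]
 [ 787. -127.]
 [ 835.  232.]
 [ 586.  265.]]
tab 235 [638.93573018  78.06609454 155.16441844] ((639.29296875, 75.67472839355469), (11.518068313598633, 29.468725204467773), 80.18248748779297)
L 133 [536.32523356 213.40313352  80.21639263] [[521. 120.  41.]
 [546. 237. 104.]] [1.6532998e-01 9.8623830e-01 5.3454297e+02 2.0553598e+02]
R 93 [480.40438834  73.84815435  74.92993785] [[470.  41.  42.]
 [519.  79. 104.]] [3.0098242e-01 9.5362967e-01 4.7913239e+02 7.4070747e+01]
```

The pictures show the right drawer front around (248,204) and the left one around (298,171) in the scene view. The red tab is at (316,184), right of its green mark at (329,183), and the jar is behind it on the left. The stamp is at (225,264), the carton at (262,292) and the tape roll is left of the cabinet. The measured top (about 364 x 250 with the tongues) and the tab (30 x 11) match the given sizes.

```bash
python3 - <<'E'
from h import *
ex=np.array([.9910,-.134]);ey=np.array([.134,.9910]);c=np.array([691,68.])
for cam in ["scene","side"]:
    W=np.load(cam+".npy"); L=np.stack([(W[...,:2]-c)@ex,(W[...,:2]-c)@ey,W[...,2]],-1)
    for s,y0 in (("L",82.5),("R",-82.5)):
        q=L[(abs(L[...,2]-106)<5)&(abs(L[...,1]-y0)<64)&(L[...,0]<-135)&(L[...,0]>-270)]
        print(cam,s,len(q),np.percentile(q,[3,50,97],axis=0).round(1) if len(q) else "")
    for n,a in (("stamp",(518,-158)),("tape",(575,333)),("carton",(640,-198)),("jar",(727,170))): print(n,((np.array(a)-c)@ex).round(),((np.array(a)-c)@ey).round())
    q=L[(L[...,2]>136)&(L[...,2]<170)&(L[...,0]>-90)&(L[...,0]<-20)&(abs(L[...,1])<75)]
    print("tab",np.percentile(q,[2,98],axis=0).round(1))
for s in(1,-1):
    for off in (-260,-230,-140,-120): print(s,off,(c+off*ex+82.5*s*ey).round())
E
```

```text
scene L 124 [[-176.    19.3  101.6]
 [-166.6   90.6  107.5]
 [-163.6  140.   110.1]]
scene R 214 [[-215.8 -143.9  101.4]
 [-207.4  -88.1  107.5]
 [-203.7  -24.7  110.2]]
stamp -141.0 -247.0
tape -150.0 247.0
carton -15.0 -270.0
jar 22.0 106.0
tab [[-63.8  -6.7 137.2]
 [-36.    3.8 168.1]]
side L 441 [[-175.3   24.2  102.9]
 [-169.6   89.8  108.3]
 [-163.8  145.1  110.4]]
side R 285 [[-214.7 -140.8  104.5]
 [-208.9  -75.   108.5]
 [-203.2  -19.8  110.4]]
stamp -141.0 -247.0
tape -150.0 247.0
carton -15.0 -270.0
jar 22.0 106.0
tab [[-66.6  -2.9 137.3]
 [-38.    5.7 168.6]]
1 -260 [444. 185.]
1 -230 [474. 181.]
1 -140 [563. 169.]
1 -120 [583. 166.]
-1 -260 [422.  21.]
-1 -230 [452.  17.]
-1 -140 [541.   5.]
-1 -120 [561.   2.]
```

```bash
python3 -m creep '{"slide":[[0,0,0],[0,0,0],[0,0,0],[0,0,0],[0,0,0],[0,0,0],[0,0,0],[0,0,0]],"turn":[0.18,0.18,0.18,0.18,0.18,0.18,0.18,0.18],"claw":[0,0,0,0,0,0,0,0]}' 10
```

```text
clock: 1.9
eef_pos: [550.0, 0.0, 404.7]
eef_rot: [-3.142, 0.0, 3.017]
wrist_force: [-0.0, 0.0, -0.7]
finger_gap: 17.7
finger_force: 0.0
```

```bash
python3 -m creep '{"slide":[[-4,0.7,0],[-4,0.7,0],[-3.8,0.6,0],[0,0,-4.5],[0,0,-4.5],[0,0,-4.5],[0,0,0]],"turn":[0,0,0,0,0,0,0],"claw":[0,0,0,0,0,0,0]}'
python3 -m creep '{"slide":[[1,-0.13,0],[1,-0.13,0],[1,-0.14,0],[1.2,-0.16,0],[1.2,-0.16,0],[1.2,-0.16,0],[1.2,-0.16,0],[1.2,-0.16,0]],"turn":[0,0,0,0,0,0,0,0],"claw":[0,0,0,0,0,0,0,0]}'
```

```text
clock: 2.78
eef_pos: [431.5, 20.0, 267.9]
eef_rot: [-3.141, -0.005, 3.011]
wrist_force: [0.4, 0.0, 1.5]
finger_gap: 0.5
finger_force: 0.0
clock: 3.78
eef_pos: [522.8, 7.8, 269.6]
eef_rot: [-3.141, -0.0, 3.011]
wrist_force: [-3.0, 0.0, 3.2]
finger_gap: 0.5
finger_force: 1.3
```

```bash
python3 -m creep '{"slide":[[1,-0.13,0],[0.8,-0.11,0],[0.6,-0.08,0],[0.3,-0.04,0],[0.2,-0.03,0]],"turn":[0,0,0,0,0],"claw":[0,0,0,0,0]}'
python3 -m creep '{"slide":[[0.2,-0.03,0],[0.2,-0.03,0]],"turn":[0,0],"claw":[0,0]}'
```

```text
clock: 4.4
eef_pos: [551.0, 4.1, 269.6]
eef_rot: [-3.142, -0.0, 3.011]
wrist_force: [-1.2, 0.4, -0.5]
finger_gap: 0.5
finger_force: 0.8
clock: 4.65
eef_pos: [553.0, 3.9, 269.5]
eef_rot: [-3.141, -0.011, 3.011]
wrist_force: [-49.4, 4.5, 30.9]
finger_gap: 0.2
finger_force: 25.1
```

```bash
python3 -m creep '{"slide":[[-1.8,0.24,0],[-2.8,0.38,0],[-2.8,0.38,0],[0.55,4.1,0],[0.55,4.1,0],[0.55,4.1,0],[0.55,4.1,0],[0,0,0]],"turn":[0,0,0,0,0,0,0,0],"claw":[0,0,0,0,0,0,0,0]}'
python3 -m creep '{"slide":[[1,-0.13,0],[1,-0.13,0],[1,-0.14,0],[1,-0.13,0],[1,-0.13,0],[0.8,-0.11,0],[0.6,-0.08,0]],"turn":[0,0,0,0,0,0,0],"claw":[0,0,0,0,0,0,0]}'
```

```text
clock: 5.65
eef_pos: [502.9, 179.6, 269.7]
eef_rot: [3.141, 0.001, 3.014]
wrist_force: [1.0, -1.0, 0.0]
finger_gap: 0.9
finger_force: 0.0
clock: 6.52
eef_pos: [567.5, 168.9, 269.5]
eef_rot: [-3.141, -0.0, 3.011]
wrist_force: [-2.1, -0.8, 0.2]
finger_gap: 0.6
finger_force: 1.0
```

```bash
python3 -m creep '{"slide":[[0.3,-0.04,0],[0.2,-0.03,0],[0.1,-0.01,0],[0,0,0]],"turn":[0,0,0,0],"claw":[0,0,0,0]}'
python3 -m creep '{"slide":[[0.2,-0.03,0],[0,0,0]],"turn":[0,0],"claw":[0,0]}'
```

```text
clock: 7.02
eef_pos: [573.0, 168.3, 269.7]
eef_rot: [3.141, 0.0, 3.011]
wrist_force: [-0.8, -0.2, -0.1]
finger_gap: 0.1
finger_force: 0.4
clock: 7.28
eef_pos: [574.1, 168.3, 269.7]
eef_rot: [-3.141, -0.004, 3.011]
wrist_force: [-17.5, 0.4, 8.4]
finger_gap: 0.5
finger_force: 8.7
```

```bash
python3 -m creep '{"slide":[[-1.5,0.2,0],[-1.5,0.2,0],[0,0,5],[0,0,5],[0,0,3],[0,-4,0],[3,-5,0],[3,-5,0]],"turn":[0,0,0,0,0,0,0,0],"claw":[0,0,0,0,0,0,0,0]}'
python3 - <<'E'
from h import *
ex=np.array([.9910,-.134]);ey=np.array([.134,.9910]);c=np.array([691,68.])
print(manip.read_state()["eef_pos"])
out=[]
for cam in ["scene","side"]:
    im,d=manip.camera(cam);out.append(im[60:360,150:450,::-1]);W=pts(cam,d);L=np.stack([(W[...,:2]-c)@ex,(W[...,:2]-c)@ey,W[...,2]],-1)
    q=L[(L[...,2]>136)&(L[...,2]<170)&(L[...,0]>-75)&(L[...,0]<-25)&(abs(L[...,1])<60)]
    print(cam,len(q),"tab",np.percentile(q,[2,50,98],axis=0).round(1) if len(q) else "")
    for s,y0 in (("L",82.5),("R",-82.5)):
        q=L[(abs(L[...,2]-103)<8)&(abs(L[...,1]-y0)<60)&(L[...,0]<-110)&(L[...,0]>-270)]
        if len(q):print(s,len(q),np.percentile(q[:,0],[3,50,97]).round(1))
cv2.imwrite("pics/b.png",np.hstack(out))
E
```

```text
clock: 8.28
eef_pos: [605.5, 30.6, 400.4]
eef_rot: [3.141, 0.002, 3.012]
wrist_force: [0.7, 0.3, 0.1]
finger_gap: 0.4
finger_force: 0.0
[605.5141337   30.58528279 400.42849723]
scene 147 tab [[-63.9  -7.  136.8]
 [-49.1  -4.2 154.4]
 [-36.7   3.8 168.4]]
side 235 tab [[-66.4  -3.3 136.4]
 [-53.    3.7 155.9]
 [-38.2   5.9 168.7]]
L 119 [-121.9 -121.4 -120.2]
R 70 [-121.6 -121.2 -120. ]
```

View pics/b.png

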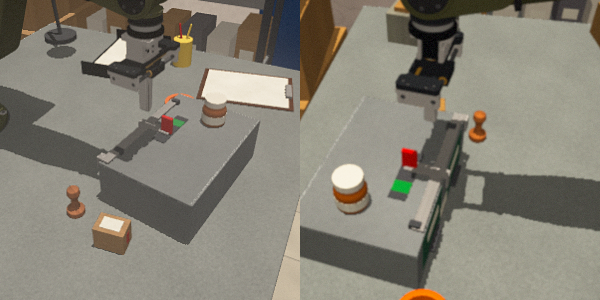

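Both drawers are flush and the tab (left crop at (167,125), right crop at (410,158)) is still at its start. The green mark is left of it, and the jar and the other things stand untouched.

```bash
python3 -m creep '{"slide":[[3,0.1,0],[0,0,-2.5],[0,0,-2.5],[0,0,-1.2],[0,0,0]],"turn":[0,0,0,0,0],"claw":[0,0,0,0,0]}'
python3 -m creep '{"slide":[[0.13,1,0],[0.13,1,0],[0.13,1,0],[0.13,1,0],[0.13,1,0],[0.13,1,0],[0.07,0.5,0]],"turn":[0,0,0,0,0,0,0],"claw":[0,0,0,0,0,0,0]}'
```

```text
clock: 9.0
eef_pos: [634.9, 33.2, 337.5]
eef_rot: [-3.142, -0.001, 3.011]
wrist_force: [-0.5, -0.4, 0.4]
finger_gap: 0.7
finger_force: 0.0
clock: 9.88
eef_pos: [643.5, 98.6, 337.6]
eef_rot: [3.142, -0.0, 3.011]
wrist_force: [1.1, -1.8, 1.7]
finger_gap: 0.5
finger_force: 0.9
```

```bash
python3 -m creep '{"slide":[[0.05,0.4,0],[0.04,0.3,0],[0,0.2,0],[0,0,0]],"turn":[0,0,0,0],"claw":[0,0,0,0]}'
python3 -m creep '{"slide":[[0.03,0.2,0],[0,0,0]],"turn":[0,0],"claw":[0,0]}'
```

```text
clock: 10.38
eef_pos: [644.4, 107.0, 337.6]
eef_rot: [3.141, -0.0, 3.011]
wrist_force: [-0.1, 0.9, -0.5]
finger_gap: 0.3
finger_force: 0.0
clock: 10.62
eef_pos: [644.6, 107.8, 337.6]
eef_rot: [-3.139, -0.001, 3.01]
wrist_force: [-3.7, -10.6, 2.5]
finger_gap: 0.6
finger_force: 5.4
```

```bash
python3 -m creep '{"slide":[[0.03,0.2,0],[0,0,0]],"turn":[0,0],"claw":[0,0]}'
python3 -m creep '{"slide":[[0,-0.7,0],[-0.2,-1.5,0],[0,0,3],[0,0,5],[0,-4,2],[0,0,0]],"turn":[0,0,0,0,0,0],"claw":[0,0,0,0,0,0]}'
python3 - <<'E'
from h import *
ex=np.array([.9910,-.134]);ey=np.array([.134,.9910]);c=np.array([691,68.])
out=[]
for cam in ["scene","side"]:
    im,d=manip.camera(cam);out.append(im[60:360,150:450,::-1]);W=pts(cam,d);L=np.stack([(W[...,:2]-c)@ex,(W[...,:2]-c)@ey,W[...,2]],-1)
    q=L[(L[...,2]>136)&(L[...,2]<170)&(L[...,0]>-75)&(L[...,0]<-25)&(abs(L[...,1])<75)]
    print(cam,len(q),"tab",np.percentile(q,[2,50,98],axis=0).round(1) if len(q) else "")
    for s,y0 in (("L",82.5),("R",-82.5)):
        q=L[(abs(L[...,2]-85)<10)&(abs(L[...,1]-y0)<60)&(L[...,0]<-110)&(L[...,0]>-270)]
        if len(q):print(s,len(q),np.percentile(q[:,0],[3,50,97]).round(1))
cv2.imwrite("pics/c.png",np.hstack(out))
E
```

```text
clock: 10.88
eef_pos: [644.9, 108.4, 337.6]
eef_rot: [-3.136, -0.002, 3.009]
wrist_force: [-8.0, -22.6, 5.3]
finger_gap: 0.0
finger_force: 11.6
clock: 11.62
eef_pos: [642.8, 46.6, 439.5]
eef_rot: [3.141, 0.003, 3.008]
wrist_force: [-0.0, 0.7, -0.3]
finger_gap: 0.7
finger_force: 0.0
scene 141 tab [[-64.2  42.9 136.3]
 [-49.4  45.9 153.8]
 [-36.3  52.2 168.1]]
side 254 tab [[-66.6  46.2 136.7]
 [-53.1  53.5 157.1]
 [-38.2  55.4 169.2]]
L 107 [-122.8 -122.1 -121.4]
R 72 [-122.7 -122.  -121.1]
```

View pics/c.png

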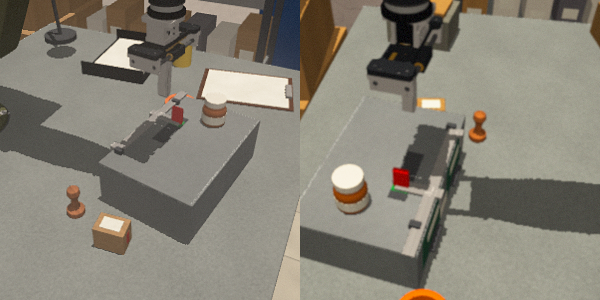

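The tab now covers the green mark (left crop at (177,115), right crop at (400,177)). It has moved about 50 mm onto its stop, both drawers are flush, and nothing else has moved.

```bash
python3 -c "
from cell import manip
print(manip.sign_off())"
```

```text
the job is handed in; nothing more can be done
None
```

I pushed both drawers home and slid the locking bar about 50 mm onto its stop without disturbing the jar, tape roll, stamp or carton, then handed the job in at about 12 s; sign-off gave no verdict.

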